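# Gauge a microscope lens barrel in the V of the bench gauge

## Robot

A 6-joint arm with a two-finger parallel gripper is mounted at the origin on the work surface. World frame = base frame: x ahead of the robot, y to its left, z up, the work surface at z = 0. Lengths are in m, angles in rad, forces in N, time in s.
With the tool pointing down it reaches from about 0.225 to 0.875 m from the base axis. Payload 3.4 kg.
Tool frame: the origin (TCP) lies between the finger pads; the fingertips stand 25 mm ahead of it and the grasp point (between the pads) lies 6 mm ahead of it; z points along the fingers, y is the line along which they close (so a half turn about z gives the same grasp; the last joint's range is limited). The gripper opens to 85 mm and grips with 20 to 120 N. Pads are 22 mm wide; open, the fingers measure 114 mm over their backs; the gripper's body (76 mm by 85 mm) begins 54 mm behind the grasp point. The pads swing forward as they close: fully open they stand 13 mm farther back than shut.
Start: joints at [-1.238, 0.276, 1.505, -0, 1.361, -0.121], TCP at [0.252, -0.517, 0.256] pointing down, gripper open.
Joint ranges: [-2.89, 2.89], [-0.75, 2.08], [0.22, 2.7], [-1.18, 4.32], [0.11, 2.71], [-2.7, 2.7]. Speed limits (rad/s): [2.57, 2.57, 3.14, 3.14, 3.14, 3.14].

## Interface

Orientations are given as a unit quaternion [w, x, y, z].
In Python, from rig import manip, cams, ticket gives the robot as it stands.
- The arm moves only by the tool step_arm, never from a script. Its argument "increments" is a list of rows, each an object with "dp": the shift along the world's x, y, z each as a share of 0.2 m, from -1 to 1, a list of three; "yaw": the turn about the world's z as a share of 0.15 rad, from -1 to 1; "grip": the opening, from 0 (shut) to 1 (fully open). In form: [{"dp": [tx, ty, tz], "yaw": yaw, "grip": grip}, ...]. A call has 1 to 5 rows; each row shifts and turns the commanded pose from where the row before left it; what a row does not reach is not made up. A row lasts 1/8 s, in which the tool goes at most 62.5 mm and 10.7 degrees, less where a joint would pass 70% of its speed; a pose out of reach is approached as far as the arm can. A call with a number of a shift or a turn outside -1 to 1 is refused whole. A call with a gripper value outside its range is refused whole. The fingers move at their own pace and stop on an object; "squeeze" is the grip in N (left out, the last holds). Time passes only in rows, so rows that do not move let the fingers close. It gives the time, the measured TCP pose, the force, the opening and the grip force at its end, in the units of the state.
- manip.get_state(): the state, without advancing time (a new reading comes with each control period).
- cams.get_image(name): name is "scene" or "top" or "wrist"; returns the picture (480x640x3 uint8, blue, green, red); there is no depth.
- cams.get_calibration(name): a dict with "fx", "fy", "cx", "cy" (pixels), "extrinsics" (4x4, takes a point from camera to world coordinates). Camera axes: x right, y up, looking along -z (the intrinsics and any distortion apply to the point x, -y, -z); pixel columns grow to the right and rows downward; lengths in m; the calibration is good to about 2 mm. A picture is of the moment at which its call begins: read the wrist's pose just before it. get_calibration takes no time and is no camera call; for the wrist camera it gives the pose at the moment of the call.
- ticket.sign_off(): hands the job in; it is judged then, once.
The state is a dict: "clock": time; "qpos": joint angles; "qd": joint speeds; "effort": joint torques, N m; "position": TCP position; "ee_rot": TCP orientation; "contact_force": force on the tool from outside, world axes, zero at the start; "moment": the same for the moment, N m; "width": finger opening in m; "gripper_force": force on a finger pad.
Only numpy, scipy, OpenCV 4.12 (cv2) and the standard library are available. Lean on these libraries where they do the work, as an engineer would, in place of code of your own. Each camera call takes 0.05 s, during which the arm holds its last target. There are 200 camera calls.

## Task

Clear the old reading: with the tip of the yellow stylus push the small red recessed reset button of the bench gauge fully in, then stand the stylus back in its blue block and let go of it. Then take the lens barrel with the blue bands from the white rest, lower it gently lengthwise into the V of the gauge, centred over the spring plunger, and press it down firmly until it is fully seated on both sloping faces of the V; finish while still holding it pressed there, because the plunger lifts it off if you let go. Leave the orange-banded barrel, the caliper and the jar where they are.

Things in the scene. Friction and masses are not known exactly. Their poses are not given: they have to be found in the camera images.
- stylus_grip (a point): yellow stylus, 115 mm long, 30 g, upright in the blue block. This point is on its axis 85 mm above the tip end, in the ribbed 14 mm thick grip part (54 to 115 mm above the tip); z points from tip to top. It is 12 mm thick from 30 to 54 mm; the steel tip is 7 mm thick, 22 mm long, with a flat end.
- stylus_tip (a point): centre of the flat tip end of the stylus; z points up the stylus towards its top.
- stylus: the stylus itself; origin at the centre of its tip end, z towards its top.
- hole_bottom (a point): centre of the bottom of the round hole in the fixed blue stylus block, 56 x 56 x 40 mm high. The hole is 15 mm wide and 34 mm deep, open at the top; its bottom is 6 mm above the table. The stylus stands on it with 81 mm showing above the block.
- recess (a point): centre of the mouth of the reset button's recess, level with the flat top of the gauge's grey readout head, 66 mm above the table. The recess is round, 14 mm wide; the red button inside, 12 mm wide, has its flat top 4 mm below the mouth. It is pushed straight down.
- reset_button (a joint): how far the reset button is pushed in, m: 0 free, 0.003 fully in. Its spring takes 1.4 N to start and 4 N fully in.
- v_seat (a point): where the centre of a seated, centred barrel lies: midway between the two V-blocks, 75 mm above the table. x runs along the V (the barrel's axis lies along it, either way round), z up, y across. The tops of the V-blocks are 1 mm above this point; the plunger's boss, 17 mm in diameter, ends 24 mm below it.
- plunger (a joint): how far the brass spring plunger under the barrel is pushed down, m: 0 free, 0.004 with a barrel seated. It pushes up with 2.4 N when free and 4 N when seated, more than the barrel weighs. The V faces are polished and slippery; pressing with 15 to 20 N in all makes the barrel find its seat on both faces.
- blue_barrel_mid (a point): centre of the barrel to gauge: black cylinder 30 mm in diameter, 110 mm long, 0.1 to 0.16 kg, a blue band at each end. x is its axis. It lies level in one of two places, 90 mm apart, of the white rest, 45 mm above the table. The rest's two notched bars are 10 mm thick, 38 mm either side of the barrel's middle; between them it is open down to 8 mm.
- blue_barrel: the blue-banded barrel; origin at its centre, x along its axis.
- orange_barrel_mid (a point): centre of the other barrel, the same but with orange bands; to be left in the rest.
- caliper: digital caliper lying at the right of the bench, 235 mm long, 14 mm high; leave it alone. Origin under its middle.
- jar: amber specimen jar with black cap, 52 mm in diameter, 70 mm high, at the back; leave it alone. Origin under its middle.
- gauge: bench gauge, fixed: grey base 130 (x) x 195 (y) x 20 mm high; origin under its middle. Two dark V-blocks with bright 90-degree faces, 20 mm thick along x, 68 mm wide, their middles at x = -36 and +36 mm, y = -50 mm; the 52 mm gap between them is open down to the base beside the plunger: room for fingers. Readout head 66 mm high from y = +25 to +95 mm.

How it is judged:
On the way, in this order (a step that is already met when the one before it is completed fails the run):
1. the reset button is pushed in with the stylus (value of joint reset_button above 0.002 m and contact force between stylus and reset_button_c0 above 0.5 N), for 0.1 s.
2. the stylus stands in its block again, let go (distance between stylus_tip and hole_bottom below 0.01 m and angle between stylus's own z axis and vertical below 0.3 rad and contact force between the fingers and stylus below 0.1 N), for 0.2 s.
At the end, for the whole second after the job is handed in: Still held by the gripper, the blue-banded barrel is in the V: within 9 mm of centred along it, 1.5 mm sideways, 1 mm in height, 2 degrees, pressing at least 0.5 N on a left and on a right V face (c0, c1 left; c2, c3 right), plunger down, barrel still; the stylus stands in its block (x of blue_barrel_mid in the frame of v_seat between -0.009 and 0.009 m and y of blue_barrel_mid in the frame of v_seat between -0.0015 and 0.0015 m and z of blue_barrel_mid in the frame of v_seat between -0.002 and 0.001 m and angle between the x axis of blue_barrel and the x axis of v_seat, either way round below 0.035 rad and (contact force between blue_barrel and gauge_c0 above 0.5 N or contact force between blue_barrel and gauge_c1 above 0.5 N) and (contact force between blue_barrel and gauge_c2 above 0.5 N or contact force between blue_barrel and gauge_c3 above 0.5 N) and value of joint plunger above 0.003 m and contact force between the fingers and blue_barrel above 1 N and linear speed of blue_barrel below 0.01 m/s and distance between stylus_tip and hole_bottom below 0.01 m and angle between stylus's own z axis and vertical below 0.3 rad); the arm keeps its last pose, push and grip.
It fails at once if the barrel is rammed into the V (contact force between blue_barrel and gauge above 80 N).
It fails at once if the other barrel is disturbed (distance of orange_barrel_mid from where it was at the start of the episode above 0.02 m).
It fails at once if the caliper or the jar is disturbed (distance of any of caliper, jar from where it was at the start of the episode above 0.03 m).
It also fails if it takes over 64 s, if anything falls off the work surface, if the arm or the gripper's body presses on something with over 40 N, if the wrist force passes 120 N, or if a joint passes its speed limit or range.

## Working session

There is one attempt and no reset: what is moved stays moved. The work goes in short steps, Python scripts to look and compute and a tool call to move; the robot and the scene stay as the last step left them, time stands still between calls to the robot, and variables do not carry over. Pictures are saved under pics/ and viewed, at most 10 in all, crops included, and the job is handed in when it is done.

Besides the shell and the picture viewer there is one more tool, called as name([rows], argument=value, ...), one row to a line, values as JSON. step_arm: Moves the arm, as the interface text tells. Shift numbers are shares of 0.2 m and turn numbers shares of 0.15 rad, none past 1 either way. Its arguments: {"type":"object","properties":{"increments":{"type":"array"},"squeeze":{"type":"number"}},"required":["increments"]}

```bash
mkdir -p pics
cat > h.py <<'E'
import numpy as np, cv2
from rig import manip, cams, ticket
def ray(name,u,v,C=None):
    C=C or cams.get_calibration(name); E=np.array(C["extrinsics"])
    d=np.array([(u-C["cx"])/C["fx"],-(v-C["cy"])/C["fy"],-1.0])
    return E[:3,3],E[:3,:3]@d
def atz(name,u,v,z,C=None):
    o,d=ray(name,u,v,C); return o+d*(z-o[2])/d[2]
def proj(name,p,C=None):
    C=C or cams.get_calibration(name); E=np.array(C["extrinsics"])
    q=E[:3,:3].T@(np.array(p)-E[:3,3]); return C["cx"]+C["fx"]*q[0]/-q[2], C["cy"]-C["fy"]*q[1]/-q[2]
E
python3 - <<'E'
from h import *
print(manip.get_state())
for n in ("top","scene","wrist"):
    c=cams.get_calibration(n); print(n,{k:(np.round(v,3).tolist()) for k,v in c.items()})
for n in ("top","scene"): cv2.imwrite(f"pics/{n}0.png",cams.get_image(n))
E
```

```text
{'clock': 0.0, 'qpos': array([-1.23800717e+00,  2.76573012e-01,  1.50612853e+00,  1.90808506e-06,
        1.36068604e+00, -1.21001921e-01]), 'qd': array([ 0.00051045,  0.00164978, -0.00055057, -0.00018842, -0.00093576,
       -0.00228819]), 'effort': array([ 1.13171245e-03, -4.16767788e+01, -2.45801729e+01, -1.86185766e-04,
        1.07871147e-02,  2.94698452e-05]), 'position': array([ 0.25190343, -0.51635195,  0.25545403]), 'ee_rot': array([-8.92536545e-04,  9.74369101e-01,  2.24953437e-01, -9.39306568e-05]), 'contact_force': array([-0.11859987, -0.48718485, -0.33873473]), 'moment': array([-0.02656783, -0.04148181, -0.01445013]), 'gripper_force': 0.0, 'width': 0.08522095702910407}
top {'fx': 532.444, 'fy': 532.444, 'cx': 325.907, 'cy': 235.416, 'extrinsics': [[-0.018, 0.982, -0.186, 0.349], [-1.0, -0.02, -0.007, -0.075], [-0.01, 0.185, 0.983, 1.342], [0.0, 0.0, 0.0, 1.0]]}
scene {'fx': 585.134, 'fy': 585.134, 'cx': 320.259, 'cy': 247.246, 'extrinsics': [[0.672, -0.574, 0.467, 1.087], [0.74, 0.518, -0.428, -0.535], [0.004, 0.634, 0.774, 0.919], [0.0, 0.0, 0.0, 1.0]]}
wrist {'fx': 400.068, 'fy': 400.068, 'cx': 317.919, 'cy': 239.18, 'extrinsics': [[0.439, 0.863, 0.249, 0.315], [-0.899, 0.422, 0.119, -0.485], [-0.002, -0.276, 0.961, 0.373], [0.0, 0.0, 0.0, 1.0]]}
```

View pics/top0.png

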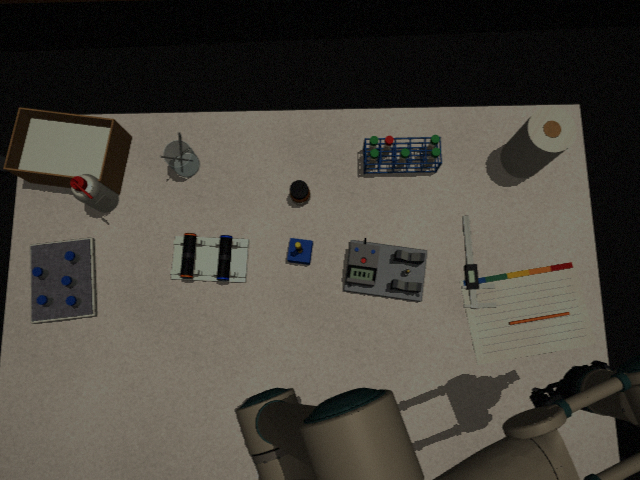

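View pics/scene0.png

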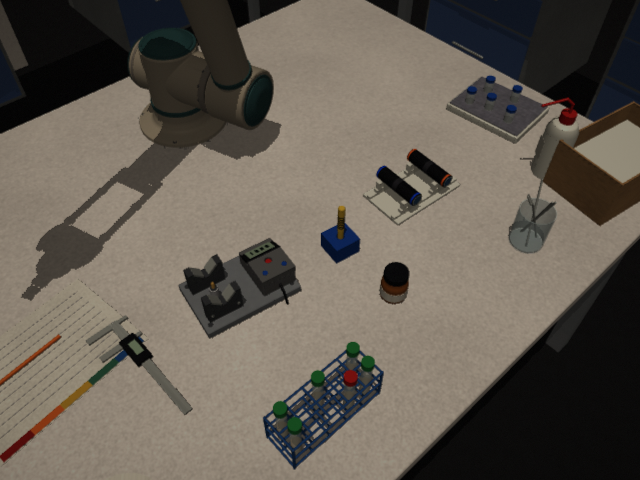

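Top view: stylus at about (298,246), red button (363,260), V-blocks (408,257)/(404,287), blue barrel (225,258), orange (189,256). The scene view agrees. Enlarging.

Run:
```python
import cv2,numpy as np
a=cv2.imread("pics/top0.png")
g=lambda y,x,h,w,s:cv2.resize(a[y:y+h,x:x+w],None,fx=s,fy=s,interpolation=cv2.INTER_CUBIC)
top=g(235,335,70,100,8)  # 800x560
cv2.imwrite("pics/c1.png",cv2.convertScaleAbs(top,alpha=1.6))
b=g(230,165,60,160,5)
cv2.imwrite("pics/c2.png",cv2.convertScaleAbs(b,alpha=1.6))
```

```text
(no output)
```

View pics/c1.png

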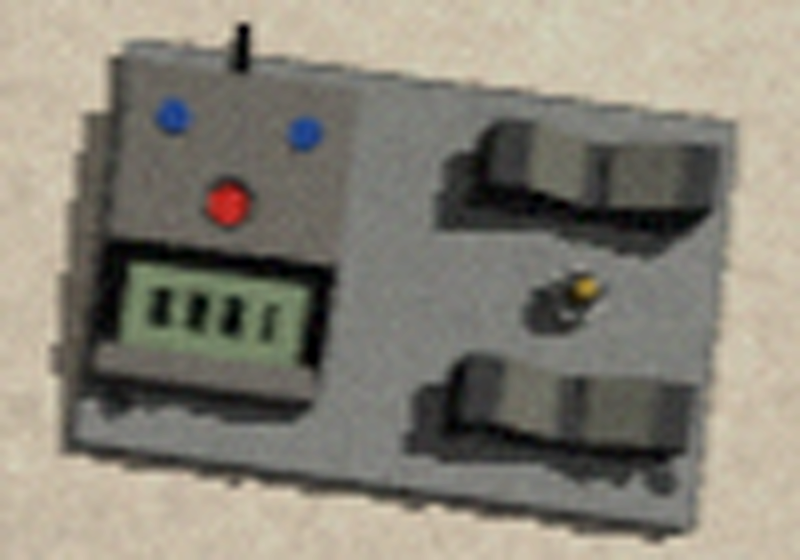

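View pics/c2.png

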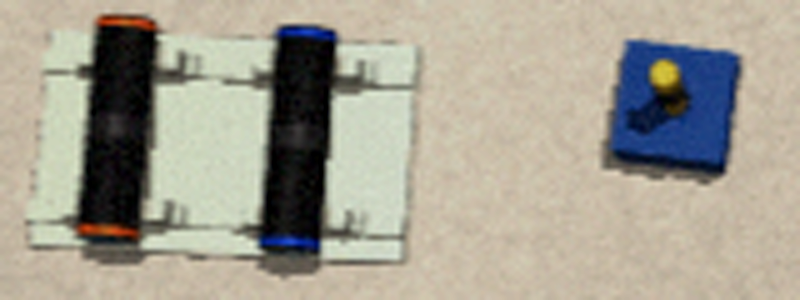

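Run:
```python
from h import *
c1=lambda x,y:(335+(x+.5)/8-.5,235+(y+.5)/8-.5)
c2=lambda x,y:(165+(x+.5)/5-.5,230+(y+.5)/5-.5)
P=lambda f,x,y,z:atz("top",*f(x,y),z)
but=P(c1,228,204,.062); pl=P(c1,586,288,.064)
tr=P(c1,735,122,.02);br=P(c1,690,532,.02);bl=P(c1,65,450,.02)
gx=tr-br; print("gauge edge",np.linalg.norm(gx),np.degrees(np.arctan2(gx[1],gx[0])), "long",np.linalg.norm(br-bl),np.degrees(np.arctan2(*(bl-br)[[1,0]]))-90)
print("gauge ctr",(tr+bl)/2)
th=np.arctan2(gx[1],gx[0]); R=np.array([[np.cos(th),-np.sin(th)],[np.sin(th),np.cos(th)]])
print("but",but,"plunger",pl, "vseat from base",((tr+bl)/2)[:2]+R@[0,-.05], "d in gauge", R.T@(but-pl)[:2])
b1=P(c2,307,30,.05);b2=P(c2,289,246,.05);print("barrel",(b1+b2)/2,np.linalg.norm(b1-b2),np.degrees(np.arctan2(*(b1-b2)[[1,0]])))
print("stylus top",P(c2,665,70,.121))
k=[P(c2,*q,.04) for q in((627,42),(738,53),(724,160),(613,155))];print("block",np.mean(k,0),np.array(k))
```

```text
gauge edge 0.12920281492460997 -9.179894014788768 long 0.19407498577422624 -8.547260546369998
gauge ctr [ 0.5072056  -0.21115245  0.02      ]
but [ 0.52782704 -0.15507716  0.062     ] plunger [ 0.49993999 -0.2618881   0.064     ] vseat from base [ 0.49922886 -0.26051206] d in gauge [0.01048982 0.1098919 ]
barrel [0.54363119 0.18466941 0.05      ] 0.10726005417082174 -3.733046488495721
stylus top [ 5.61189117e-01 -2.58926473e-04  1.21000000e-01]
block [ 5.58956553e-01 -3.80649813e-04  4.00000000e-02] [[ 0.58980908  0.02349784  0.04      ]
 [ 0.58315075 -0.03168208  0.04      ]
 [ 0.52965613 -0.02406426  0.04      ]
 [ 0.53321025  0.03072591  0.04      ]]
```

step_arm([
  {"dp": [0.154, 0.258, -0.028], "yaw": -0.4, "grip": 1},
  {"dp": [0.154, 0.258, -0.028], "yaw": -0.4, "grip": 1},
  {"dp": [0.154, 0.258, -0.028], "yaw": -0.4, "grip": 1},
  {"dp": [0.154, 0.258, -0.028], "yaw": -0.4, "grip": 1},
  {"dp": [0.154, 0.258, -0.028], "yaw": -0.4, "grip": 1},
])

```text
clock: 0.72
position: [0.4066, -0.257, 0.2279]
ee_rot: [-0.0, 0.997, 0.076, -0.0]
contact_force: [0.7, -0.1, -0.1]
width: 0.0852
gripper_force: 0.0
```

step_arm([
  {"dp": [0.154, 0.258, -0.028], "yaw": -0.4, "grip": 1},
  {"dp": [0.154, 0.258, -0.028], "yaw": -0.4, "grip": 1},
  {"dp": [0.154, 0.258, -0.028], "yaw": -0.4, "grip": 1},
  {"dp": [0.154, 0.258, -0.028], "yaw": -0.4, "grip": 1},
  {"dp": [0.154, 0.258, -0.028], "yaw": -0.4, "grip": 0.6},
])

```text
clock: 1.35
position: [0.5607, 0.001, 0.1999]
ee_rot: [0.0, 0.997, -0.074, -0.0]
contact_force: [0.4, -0.9, -0.1]
width: 0.0698
gripper_force: 0.0
```

step_arm([
  {"dp": [0, 0, 0], "yaw": 0, "grip": 0.6},
  {"dp": [0, 0, 0], "yaw": 0, "grip": 0.6},
])

```text
clock: 1.6
position: [0.5595, -0.001, 0.1998]
ee_rot: [0.0, 0.997, -0.072, -0.001]
contact_force: [-0.2, 0.7, -0.4]
width: 0.051
gripper_force: 0.0
```

Run:
```python
from h import *
s=manip.get_state();print(s["position"],s["ee_rot"],s["width"],s["qpos"],s["clock"])
C=cams.get_calibration("wrist");np.save("C1.npy",C,allow_pickle=True)
cv2.imwrite("pics/w1.png",cams.get_image("wrist"))
print(proj("wrist",[.561,0,.121]),proj("wrist",[.561,0,.04]))
```

```text
[ 0.55946096 -0.00095322  0.19982377] [ 4.34308776e-04  9.97376345e-01 -7.23847180e-02 -8.30789380e-04] 0.05104918361044532 [-1.25487657e-01  2.90960346e-01  1.62870901e+00 -1.01613834e-03
  1.22353665e+00  1.59055148e+00] 1.6
(np.float64(315.83285076750275), np.float64(261.97312532623545)) (np.float64(316.37290650310763), np.float64(224.35423219784266))
```

View pics/w1.png

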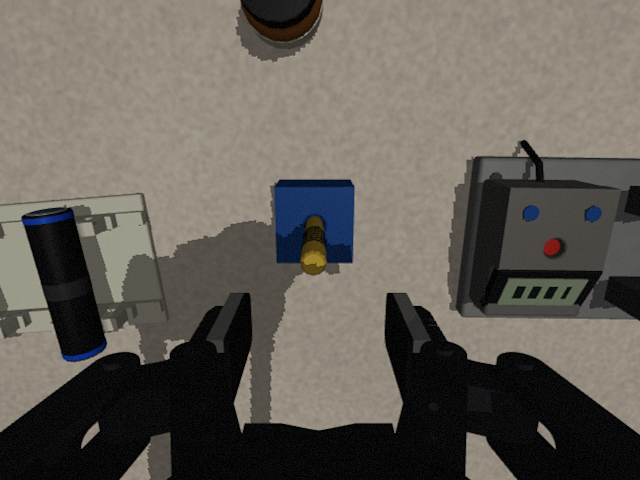

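Wrist view: stylus top at (314,262), predicted (316,262), so it's within 1 mm. Red button at (553,247).

step_arm([
  {"dp": [0.004, 0.006, -0.17], "yaw": 0, "grip": 0.5},
  {"dp": [0.003, 0, -0.17], "yaw": 0, "grip": 0.5},
  {"dp": [0, 0, -0.13], "yaw": 0, "grip": 0.5},
  {"dp": [0, 0, -0.044], "yaw": 0, "grip": 0.5},
  {"dp": [0, 0, 0], "yaw": 0, "grip": 0},
], squeeze=50)

```text
clock: 2.28
position: [0.5612, -0.0006, 0.0977]
ee_rot: [0.0, 0.997, -0.074, -0.0]
contact_force: [-0.2, 0.4, 0.3]
width: 0.0254
gripper_force: 0.0
```

step_arm([
  {"dp": [0, 0, 0], "yaw": 0, "grip": 0},
  {"dp": [0, 0, 0], "yaw": 0, "grip": 0},
  {"dp": [0, 0, 0], "yaw": 0, "grip": 0},
  {"dp": [0, 0, 0], "yaw": 0, "grip": 0},
])

```text
clock: 2.78
position: [0.5622, 0.0002, 0.0985]
ee_rot: [0.0, 0.997, -0.073, 0.001]
contact_force: [0.2, 0.2, 4.8]
width: 0.0126
gripper_force: 49.1
```

Run:
```python
from h import *
C=np.load("C1.npy",allow_pickle=True).item()
print("but",atz("wrist",553,246.5,.062,C),"blue",atz("wrist",533*0+530.5,213.5,.066,C),atz("wrist",593.5,213.5,.066,C))
print("barrel ends",atz("wrist",50,213,.055,C),atz("wrist",85,352,.055,C))
s=manip.get_state();print(s["position"],s["width"],s["contact_force"])
```

```text
but [ 0.52863267 -0.15458508  0.062     ] blue [ 0.55478332 -0.13762176  0.066     ] [ 0.5489496  -0.17770078  0.066     ]
barrel ends [0.59826392 0.17559914 0.055     ] [0.49283537 0.18449669 0.055     ]
[5.62219902e-01 2.09504451e-04 9.85317980e-02] 0.012572164926062833 [0.18469534 0.15422688 4.79235976]
```

step_arm([
  {"dp": [0, 0, 0.15], "yaw": 0, "grip": 0},
  {"dp": [0, 0, 0.2], "yaw": 0, "grip": 0},
  {"dp": [0, 0, 0.1], "yaw": 0, "grip": 0},
  {"dp": [-0.042, -0.194, 0], "yaw": 0, "grip": 0},
  {"dp": [-0.042, -0.194, 0], "yaw": 0, "grip": 0},
])

```text
clock: 3.4
position: [0.5444, -0.0774, 0.1877]
ee_rot: [-0.0, 0.997, -0.072, 0.0]
contact_force: [0.3, -0.7, -0.5]
width: 0.0129
gripper_force: 48.9
```

step_arm([
  {"dp": [-0.042, -0.194, 0], "yaw": 0, "grip": 0},
  {"dp": [-0.042, -0.194, -0.05], "yaw": 0, "grip": 0},
  {"dp": [0, 0, -0.03], "yaw": 0, "grip": 0},
  {"dp": [0, 0, 0], "yaw": 0, "grip": 0},
])

```text
clock: 3.9
position: [0.5273, -0.1542, 0.1707]
ee_rot: [-0.001, 0.997, -0.073, -0.001]
contact_force: [0.0, 0.1, 0.5]
width: 0.0127
gripper_force: 48.9
```

Run:
```python
from h import *
s=manip.get_state();print(s["position"],s["ee_rot"],s["width"],s["contact_force"],s["gripper_force"])
C=cams.get_calibration("wrist");np.save("C2.npy",C,allow_pickle=True)
w=cams.get_image("wrist");a=w[180:360,210:430];cv2.imwrite("pics/w2.png",cv2.convertScaleAbs(cv2.resize(a,None,fx=3,fy=3,interpolation=2),alpha=1.4))
sc=cams.get_image("scene");cv2.imwrite("pics/s2full.png",sc)
Cs=cams.get_calibration("scene")
print("pred but w",proj("wrist",[.528,-.155,.062]),"sc",proj("scene",[.528,-.155,.062]))
b=sc[190:310,190:350];b=cv2.convertScaleAbs(cv2.resize(b,None,fx=5,fy=5,interpolation=2),alpha=1.4)
cv2.imwrite("pics/s2.png",b)
x,y,z=s["position"];print("tip",proj("wrist",[x,y,z-.091]),proj("scene",[x,y,z-.091]))
```

```text
[ 0.52730407 -0.1541771   0.170721  ] [-6.96728122e-04  9.97308039e-01 -7.33166471e-02 -9.26527567e-04] 0.012685562522671218 [0.01795928 0.08434577 0.45530938] 48.94282937049866
pred but w (np.float64(321.3248432796467), np.float64(247.12304390563136)) sc (np.float64(267.56478038418766), np.float64(260.8634053513347))
tip (np.float64(320.25470415691814), np.float64(257.99699640772593)) (np.float64(267.03792036531013), np.float64(254.45628078952132))
```

View pics/w2.png

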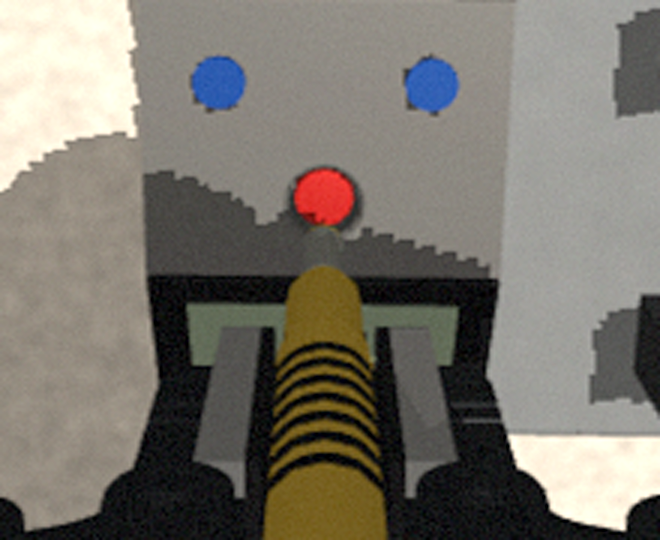

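View pics/s2.png

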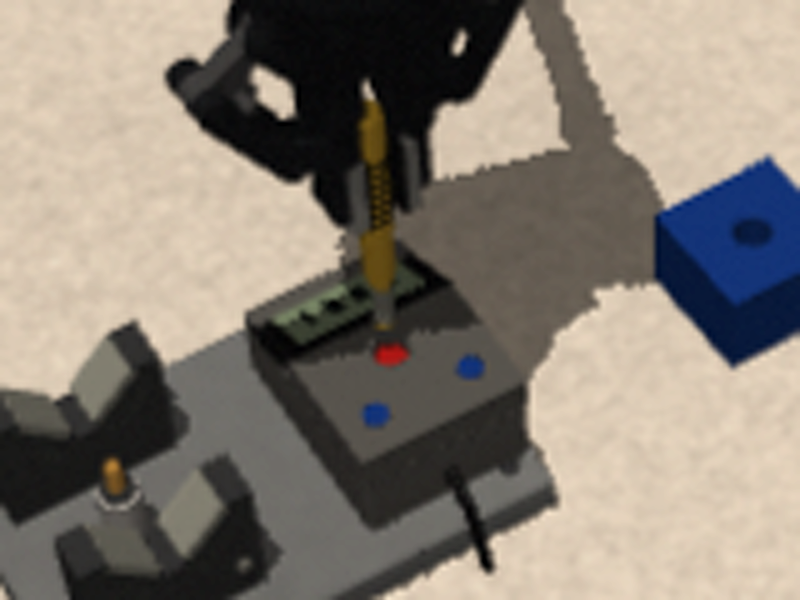

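Run:
```python
from h import *
C=np.load("C2.npy",allow_pickle=True).item()
s=manip.get_state();z=s["position"][2]
b=atz("wrist",318,245.7,.062,C)
for v in (258,260,262): t=atz("wrist",317.5,v,z-.091,C);print("wrist",v,t,"btn-tip mm",(b-t)[:2]*1e3)
b=atz("scene",268,261,.062);t=atz("scene",266.9,254.6,z-.091);print("scene",b,t,(b-t)[:2]*1e3)
# front edge check: where tip far edge of predicted tip is
x,y,_=s["position"];print(proj("wrist",[x+.0035,y,z-.091],C))
```

```text
wrist 258 [ 0.52719312 -0.15301202  0.08045798] btn-tip mm [ 1.33810771 -0.44301537]
wrist 260 [ 0.52604546 -0.1528425   0.08045798] btn-tip mm [ 2.48576301 -0.61253313]
wrist 262 [ 0.52489443 -0.15267249  0.08045798] btn-tip mm [ 3.63679667 -0.78254989]
scene [ 0.52879162 -0.15460332  0.062     ] [ 0.52788866 -0.15491101  0.08045798] [0.90296097 0.30769428]
(np.float64(317.8361241734987), np.float64(250.38315433188356))
```

step_arm([
  {"dp": [0.011, -0.001, 0], "yaw": 0, "grip": 0},
  {"dp": [0, 0, -0.03], "yaw": 0, "grip": 0},
  {"dp": [0, 0, -0.025], "yaw": 0, "grip": 0},
  {"dp": [0, 0, 0], "yaw": 0, "grip": 0},
  {"dp": [0, 0, 0], "yaw": 0, "grip": 0},
])

```text
clock: 4.62
position: [0.5301, -0.155, 0.1605]
ee_rot: [0.0, 0.997, -0.073, -0.0]
contact_force: [0.4, -0.0, -0.6]
width: 0.0128
gripper_force: 48.9
```

step_arm([
  {"dp": [0, 0, -0.01], "yaw": 0, "grip": 0},
  {"dp": [0, 0, -0.01], "yaw": 0, "grip": 0},
  {"dp": [0, 0, 0], "yaw": 0, "grip": 0},
])

```text
clock: 5.0
position: [0.5299, -0.155, 0.1564]
ee_rot: [-0.0, 0.997, -0.073, -0.0]
contact_force: [-0.5, -0.3, 0.3]
width: 0.0124
gripper_force: 48.9
```

step_arm([
  {"dp": [0, 0, -0.01], "yaw": 0, "grip": 0},
  {"dp": [0, 0, 0], "yaw": 0, "grip": 0},
])

```text
clock: 5.25
position: [0.5302, -0.1551, 0.1546]
ee_rot: [0.0, 0.997, -0.073, 0.0]
contact_force: [0.3, -0.2, 0.6]
width: 0.0129
gripper_force: 49.0
```

step_arm([
  {"dp": [0, 0, -0.01], "yaw": 0, "grip": 0},
  {"dp": [0, 0, 0], "yaw": 0, "grip": 0},
])

```text
clock: 5.5
position: [0.5302, -0.1551, 0.1527]
ee_rot: [0.0, 0.997, -0.073, 0.0]
contact_force: [-0.5, -0.2, 2.6]
width: 0.0128
gripper_force: 49.2
```

step_arm([
  {"dp": [0, 0, -0.01], "yaw": 0, "grip": 0},
  {"dp": [0, 0, 0], "yaw": 0, "grip": 0},
])

```text
clock: 5.75
position: [0.5304, -0.1552, 0.1515]
ee_rot: [0.0, 0.997, -0.073, 0.001]
contact_force: [-0.2, 0.1, 7.3]
width: 0.0127
gripper_force: 49.8
```

step_arm([
  {"dp": [0, 0, -0.006], "yaw": 0, "grip": 0},
  {"dp": [0, 0, 0], "yaw": 0, "grip": 0},
  {"dp": [0, 0, 0], "yaw": 0, "grip": 0},
])

```text
clock: 6.12
position: [0.5306, -0.1552, 0.1513]
ee_rot: [0.0, 0.997, -0.073, 0.001]
contact_force: [-1.8, 1.0, 12.0]
width: 0.0127
gripper_force: 50.4
```

Run:
```python
from h import *
s=manip.get_state();print(s["position"],s["contact_force"])
C=cams.get_calibration("wrist");np.save("C3.npy",C,allow_pickle=True)
w=cams.get_image("wrist");a=w[180:360,210:430];cv2.imwrite("pics/w3.png",cv2.convertScaleAbs(cv2.resize(a,None,fx=3,fy=3,interpolation=2),alpha=1.6))
```

```text
[ 0.53057911 -0.15520493  0.15126901] [-1.82216516  0.99332652 11.97057913]
```

View pics/w3.png

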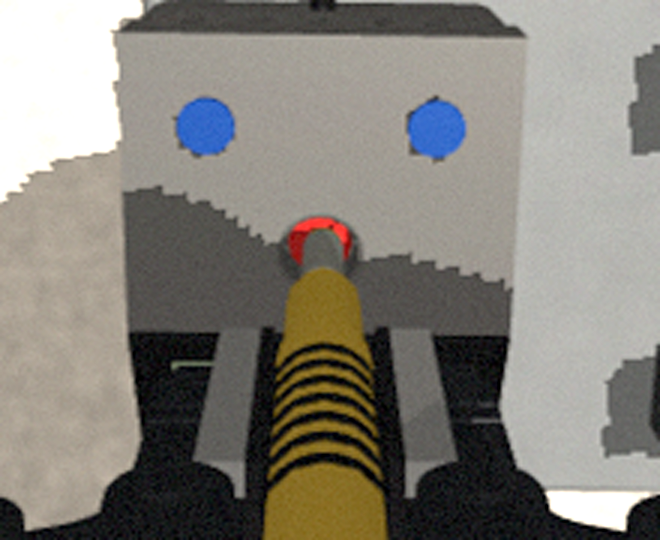

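Stylus tip at about (322,235) in the crop sits inside the red recess, with 12 N on it, so the button is fully in. Now returning by the same commanded offsets.

step_arm([
  {"dp": [0, 0, 0.1], "yaw": 0, "grip": 0},
  {"dp": [0, 0, 0.1], "yaw": 0, "grip": 0},
  {"dp": [0.04, 0.194, 0], "yaw": 0, "grip": 0},
  {"dp": [0.04, 0.194, 0], "yaw": 0, "grip": 0},
  {"dp": [0.04, 0.194, 0], "yaw": 0, "grip": 0},
])

```text
clock: 6.8
position: [0.554, -0.0376, 0.1889]
ee_rot: [0.0, 0.997, -0.073, -0.0]
contact_force: [0.9, 0.0, -1.0]
width: 0.0123
gripper_force: 48.9
```

step_arm([
  {"dp": [0.037, 0.195, -0.1], "yaw": 0, "grip": 0},
  {"dp": [0, 0, -0.1], "yaw": 0, "grip": 0},
  {"dp": [0, 0, 0], "yaw": 0, "grip": 0},
  {"dp": [0, 0, -0.04], "yaw": 0, "grip": 0},
  {"dp": [0, 0, 0], "yaw": 0, "grip": 0},
])

```text
clock: 7.42
position: [0.5614, -0.0002, 0.1412]
ee_rot: [0.0, 0.997, -0.074, -0.0]
contact_force: [0.3, 0.4, -0.3]
width: 0.0131
gripper_force: 49.0
```

step_arm([
  {"dp": [0, 0, -0.06], "yaw": 0, "grip": 0},
  {"dp": [0, 0, -0.05], "yaw": 0, "grip": 0},
  {"dp": [0, 0, 0], "yaw": 0, "grip": 0},
])

```text
clock: 7.8
position: [0.5606, 0.0004, 0.1181]
ee_rot: [-0.0, 0.997, -0.073, -0.001]
contact_force: [-0.6, 0.4, 0.4]
width: 0.0128
gripper_force: 49.0
```

step_arm([
  {"dp": [0, 0, -0.05], "yaw": 0, "grip": 0},
  {"dp": [0, 0, -0.04], "yaw": 0, "grip": 0},
  {"dp": [0, 0, 0], "yaw": 0, "grip": 0},
])

```text
clock: 8.18
position: [0.5611, 0.0005, 0.1005]
ee_rot: [-0.0, 0.997, -0.073, -0.001]
contact_force: [-0.6, 0.4, -0.5]
width: 0.0125
gripper_force: 49.0
```

step_arm([
  {"dp": [0, 0, -0.008], "yaw": 0, "grip": 0},
  {"dp": [0, 0, 0], "yaw": 0, "grip": 0},
  {"dp": [0, 0, 0], "yaw": 0, "grip": 0.55},
  {"dp": [0, 0, 0], "yaw": 0, "grip": 0.55},
  {"dp": [0, 0, 0], "yaw": 0, "grip": 0.55},
])

```text
clock: 8.8
position: [0.5616, 0.0004, 0.0999]
ee_rot: [0.0, 0.997, -0.073, 0.0]
contact_force: [-0.1, 0.1, 0.3]
width: 0.0468
gripper_force: 0.0
```

step_arm([
  {"dp": [0, 0, 0], "yaw": 0, "grip": 0.55},
  {"dp": [0, 0, 0], "yaw": 0, "grip": 0.55},
  {"dp": [0, 0, 0.25], "yaw": 0, "grip": 0.55},
  {"dp": [0, 0, 0.25], "yaw": 0, "grip": 0.55},
  {"dp": [0, 0, 0], "yaw": 0, "grip": 0.55},
])

```text
clock: 9.43
position: [0.5643, 0.0001, 0.2041]
ee_rot: [0.0, 0.997, -0.073, 0.005]
contact_force: [0.4, 0.3, -0.6]
width: 0.047
gripper_force: 0.0
```

Run:
```python
from h import *
s=manip.get_state();print(s["position"],s["contact_force"],s["clock"])
sc=cams.get_image("scene");b0=cv2.imread("pics/scene0.png")
r=lambda i:cv2.convertScaleAbs(cv2.resize(i[195:265,310:375],None,fx=6,fy=6,interpolation=2),alpha=1.6)
cv2.imwrite("pics/s3.png",np.hstack([r(b0),r(sc)]))
```

```text
[5.64255631e-01 6.69259401e-05 2.04143299e-01] [ 0.39166977  0.29044636 -0.60640264] 9.425
```

View pics/s3.png

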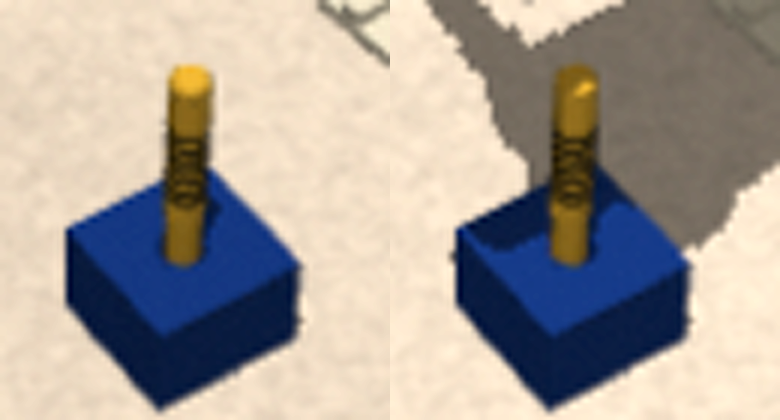

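Stylus stands in its block as before, at (190,80) in the crop. Going above the blue barrel.

step_arm([
  {"dp": [-0.025, 0.229, 0], "yaw": 0.13, "grip": 0.75},
  {"dp": [-0.025, 0.229, 0], "yaw": 0.13, "grip": 0.75},
  {"dp": [-0.025, 0.229, 0], "yaw": 0.13, "grip": 0.75},
  {"dp": [-0.025, 0.229, 0], "yaw": 0.12, "grip": 0.75},
  {"dp": [0, 0, 0], "yaw": 0, "grip": 0.75},
])

```text
clock: 10.1
position: [0.5398, 0.1862, 0.1978]
ee_rot: [0.0, 0.999, -0.033, -0.002]
contact_force: [0.5, -0.9, 0.6]
width: 0.0641
gripper_force: 0.0
```

step_arm([
  {"dp": [0, 0, 0], "yaw": 0, "grip": 0.75},
])

```text
clock: 10.22
position: [0.5407, 0.1831, 0.1983]
ee_rot: [0.001, 0.999, -0.035, -0.001]
contact_force: [0.0, -0.8, 0.2]
width: 0.064
gripper_force: 0.0
```

Run:
```python
from h import *
s=manip.get_state();print(s["position"],s["ee_rot"],s["width"])
q=s["ee_rot"];print("toolx deg",2*np.degrees(np.arctan2(q[2],q[1])))
C=cams.get_calibration("wrist");w=cams.get_image("wrist");cv2.imwrite("pics/w4.png",w)
hsv=cv2.cvtColor(w,cv2.COLOR_BGR2HSV);m=cv2.inRange(hsv,(108,150,50),(130,255,255))
n,l,st,ce=cv2.connectedComponentsWithStats(m)
for i in range(1,n):
    if st[i,4]>30: print(st[i],ce[i],atz("wrist",*ce[i],.052,C))
for e in(.055,-.055): print(proj("wrist",[.5436+e*np.cos(.065),.1847-e*np.sin(.065),.055],C))
```

```text
[0.54072791 0.183088   0.19833727] [ 7.69544155e-04  9.99401399e-01 -3.45639051e-02 -1.26028137e-03] 0.06403649878674317
toolx deg -3.96152514430433
[ 530  138   99   85 5249] [575.56925129 178.26671747] [0.56495244 0.01190202 0.052     ]
[289 147  45   8 345] [310.93623188 150.35072464] [0.59485774 0.18444617 0.052     ]
[293 293  40  12 235] [312.8893617  300.15744681] [0.48968249 0.19078572 0.052     ]
(np.float64(315.64930145936404), np.float64(144.47563374759162))
(np.float64(316.45977856018555), np.float64(302.96583448847866))
```

step_arm([
  {"dp": [0.012, 0.016, -0.15], "yaw": 0.02, "grip": 0.75},
  {"dp": [0, 0, -0.2], "yaw": 0, "grip": 0.75},
  {"dp": [0, 0, -0.2], "yaw": 0, "grip": 0.75},
  {"dp": [0, 0, -0.12], "yaw": 0, "grip": 0.75},
  {"dp": [0, 0, -0.066], "yaw": 0, "grip": 0.75},
])

```text
clock: 10.9
position: [0.5433, 0.1852, 0.0509]
ee_rot: [0.001, 0.999, -0.034, -0.001]
contact_force: [-0.4, -0.5, 0.2]
width: 0.064
gripper_force: 0.0
```

step_arm([
  {"dp": [0, 0, 0], "yaw": 0, "grip": 0.7},
  {"dp": [0, 0, 0], "yaw": 0, "grip": 0.5},
  {"dp": [0, 0, 0], "yaw": 0, "grip": 0.45},
  {"dp": [0, 0, 0], "yaw": 0, "grip": 0.45},
], squeeze=60)

```text
clock: 11.4
position: [0.5443, 0.1869, 0.0533]
ee_rot: [-0.0, 0.999, -0.033, 0.001]
contact_force: [-0.0, -0.4, 0.4]
width: 0.0387
gripper_force: 0.0
```

step_arm([
  {"dp": [0, 0, -0.008], "yaw": 0, "grip": 0.38},
  {"dp": [0, 0, 0], "yaw": 0, "grip": 0.3},
  {"dp": [0, 0, 0], "yaw": 0, "grip": 0.2},
  {"dp": [0, 0, 0], "yaw": 0, "grip": 0},
  {"dp": [0, 0, 0], "yaw": 0, "grip": 0},
])

```text
clock: 12.02
position: [0.544, 0.1869, 0.0513]
ee_rot: [-0.0, 0.999, -0.033, 0.0]
contact_force: [-1.4, 0.1, 5.6]
width: 0.0282
gripper_force: 58.9
```

step_arm([
  {"dp": [0, 0, 0], "yaw": 0, "grip": 0},
  {"dp": [0, 0, 0], "yaw": 0, "grip": 0},
])

```text
clock: 12.28
position: [0.544, 0.1869, 0.0513]
ee_rot: [-0.0, 0.999, -0.033, 0.0]
contact_force: [-1.1, 0.0, 5.6]
width: 0.0283
gripper_force: 58.9
```

step_arm([
  {"dp": [0, 0, 0.1], "yaw": 0, "grip": 0},
  {"dp": [0, 0, 0.2], "yaw": 0, "grip": 0},
  {"dp": [0, 0, 0.25], "yaw": 0, "grip": 0},
  {"dp": [0, 0, 0.2], "yaw": 0, "grip": 0},
  {"dp": [0, 0, 0], "yaw": 0, "grip": 0},
])

```text
clock: 12.9
position: [0.5458, 0.1871, 0.2038]
ee_rot: [-0.001, 0.999, -0.033, 0.003]
contact_force: [0.2, -0.1, -1.2]
width: 0.0281
gripper_force: 59.3
```

step_arm([
  {"dp": [-0.028, -0.28, 0], "yaw": -0.074, "grip": 0},
  {"dp": [-0.028, -0.28, 0], "yaw": -0.074, "grip": 0},
  {"dp": [-0.028, -0.28, 0], "yaw": -0.074, "grip": 0},
  {"dp": [-0.028, -0.28, 0], "yaw": -0.074, "grip": 0},
  {"dp": [-0.028, -0.28, 0], "yaw": -0.074, "grip": 0},
])

```text
clock: 13.52
position: [0.5144, -0.0946, 0.1987]
ee_rot: [-0.0, 0.998, -0.061, -0.002]
contact_force: [0.5, -0.3, -2.1]
width: 0.0286
gripper_force: 59.5
```

step_arm([
  {"dp": [-0.028, -0.28, 0], "yaw": -0.074, "grip": 0},
  {"dp": [-0.028, -0.28, 0], "yaw": -0.074, "grip": 0},
  {"dp": [-0.026, -0.28, 0], "yaw": -0.074, "grip": 0},
  {"dp": [0, 0, 0], "yaw": 0, "grip": 0},
  {"dp": [0, 0, 0], "yaw": 0, "grip": 0},
])

```text
clock: 14.15
position: [0.4984, -0.2605, 0.199]
ee_rot: [-0.001, 0.997, -0.078, -0.002]
contact_force: [0.3, 0.7, -1.6]
width: 0.0281
gripper_force: 59.6
```

Run:
```python
from h import *
s=manip.get_state();print(s["position"],s["width"],s["contact_force"],s["gripper_force"])
q=s["ee_rot"];print("toolx deg",2*np.degrees(np.arctan2(q[2],q[1])))
C=cams.get_calibration("wrist");np.save("C5.npy",C,allow_pickle=True);w=cams.get_image("wrist");w=cv2.convertScaleAbs(w,alpha=1.6)
cv2.imwrite("pics/w5.png",w)
for p in ([.4995,-.261,.075],):
    print(proj("wrist",p,C))
```

```text
[ 0.49842776 -0.26052041  0.19895327] 0.02809112063681467 [ 0.26841309  0.70780355 -1.55411974] 59.64063763618469
toolx deg -8.96582341248244
(np.float64(320.1903922163165), np.float64(238.1801407428688))
```

View pics/w5.png

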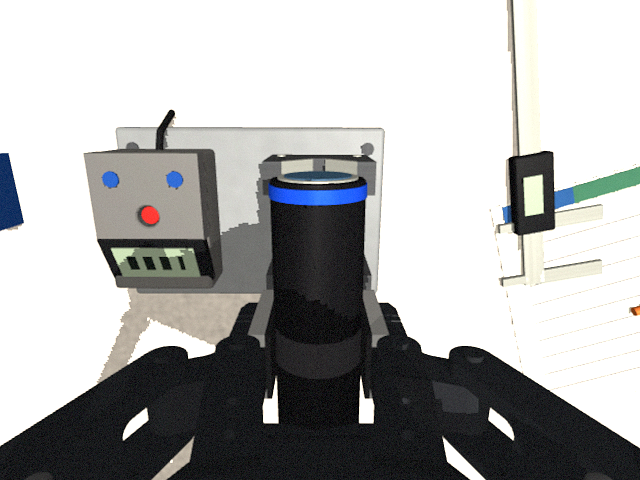

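Run:
```python
from h import *
C=np.load("C5.npy",allow_pickle=True).item()
a=atz("wrist",117,128,.02,C);b=atz("wrist",384,127,.02,C);print(a,b,np.linalg.norm(a-b),np.degrees(np.arctan2(*(a-b)[[1,0]]))-90)
u=(a-b)[:2]/np.linalg.norm(a-b);f=np.array([u[1],-u[0]])
print("vseat",b[:2]+u*.0475-f*.065, "btn",atz("wrist",149,215,.062,C))
# held barrel as seen: band end edges at axis height
z=.1930
l=atz("wrist",271,190,z,C);r=atz("wrist",367,190,z,C);print("barrel far axis",(l+r)/2,np.linalg.norm(l-r))
s=.4984,-.2605; e=np.array(s)+np.array([np.cos(-.1565),np.sin(-.1565)])*.052;print("expected",e)
for g in ((.046,-.084),(.046,-.016),(.026,-.084),(.026,-.016)):
    p=np.array([.4996,-.2612])+ (np.array([[np.cos(-.155),-np.sin(-.155)],[np.sin(-.155),np.cos(-.155)]])@(np.array(g)-[0,-.05]))
    print(g,proj("wrist",[*p,.076],C))
```

```text
[ 0.58732502 -0.12770715  0.02      ] [ 0.55833645 -0.31637773  0.02      ] 0.19088458317429657 -8.734986075375346
vseat [ 0.50130393 -0.25955748] btn [ 0.52859688 -0.1525677   0.062     ]
barrel far axis [ 0.54865317 -0.26798267  0.193     ] 0.029821443607460335
expected [ 0.5497645  -0.26860482]
(0.046, -0.084) (np.float64(377.81901498035165), np.float64(163.97052623750102))
(0.046, -0.016) (np.float64(263.3125378553082), np.float64(164.06321356844094))
(0.026, -0.084) (np.float64(376.47623641340584), np.float64(197.305001225216))
(0.026, -0.016) (np.float64(264.60431474413554), np.float64(197.36590717671055))
```

Barrel is held level and lined up with the V: band at (318,190), V-block tops about u 264–375, matching the prediction. Lowering.

step_arm([
  {"dp": [0.01, -0.002, -0.1], "yaw": 0, "grip": 0},
  {"dp": [0, 0, -0.2], "yaw": 0, "grip": 0},
  {"dp": [0, 0, -0.13], "yaw": 0, "grip": 0},
  {"dp": [0, 0, -0.06], "yaw": 0, "grip": 0},
  {"dp": [0, 0, 0], "yaw": 0, "grip": 0},
])

```text
clock: 14.82
position: [0.5013, -0.2605, 0.1024]
ee_rot: [-0.0, 0.997, -0.077, -0.001]
contact_force: [0.3, 0.0, -1.1]
width: 0.0287
gripper_force: 59.7
```

step_arm([
  {"dp": [0, 0, -0.02], "yaw": 0, "grip": 0},
  {"dp": [0, 0, -0.02], "yaw": 0, "grip": 0},
  {"dp": [0, 0, 0], "yaw": 0, "grip": 0},
  {"dp": [0, 0, 0], "yaw": 0, "grip": 0},
])

```text
clock: 15.32
position: [0.5016, -0.2618, 0.0952]
ee_rot: [0.0, 0.997, -0.078, 0.0]
contact_force: [0.6, 0.1, -0.8]
width: 0.0283
gripper_force: 59.7
```

step_arm([
  {"dp": [0, 0, -0.015], "yaw": 0, "grip": 0},
  {"dp": [0, 0, -0.015], "yaw": 0, "grip": 0},
  {"dp": [0, 0, 0], "yaw": 0, "grip": 0},
])

```text
clock: 15.7
position: [0.5012, -0.2615, 0.0885]
ee_rot: [-0.0, 0.997, -0.078, -0.0]
contact_force: [-0.4, -0.6, -1.3]
width: 0.0282
gripper_force: 59.7
```

step_arm([
  {"dp": [0, 0, -0.01], "yaw": 0, "grip": 0},
  {"dp": [0, 0, -0.01], "yaw": 0, "grip": 0},
  {"dp": [0, 0, 0], "yaw": 0, "grip": 0},
])

```text
clock: 16.08
position: [0.5016, -0.2617, 0.085]
ee_rot: [0.0, 0.997, -0.078, 0.0]
contact_force: [1.1, -0.6, 0.6]
width: 0.0284
gripper_force: 59.7
```

step_arm([
  {"dp": [0, 0, -0.01], "yaw": 0, "grip": 0},
  {"dp": [0, 0, -0.005], "yaw": 0, "grip": 0},
  {"dp": [0, 0, 0], "yaw": 0, "grip": 0},
  {"dp": [0, 0, 0], "yaw": 0, "grip": 0},
])

```text
clock: 16.58
position: [0.5016, -0.2617, 0.0821]
ee_rot: [0.0, 0.997, -0.078, 0.0]
contact_force: [-0.7, 0.3, 1.8]
width: 0.0283
gripper_force: 59.8
```

step_arm([
  {"dp": [0, 0, -0.005], "yaw": 0, "grip": 0},
  {"dp": [0, 0, -0.005], "yaw": 0, "grip": 0},
  {"dp": [0, 0, 0], "yaw": 0, "grip": 0},
])

```text
clock: 16.95
position: [0.5018, -0.2614, 0.0814]
ee_rot: [-0.0, 0.997, -0.078, 0.001]
contact_force: [-1.0, 3.1, 10.8]
width: 0.0285
gripper_force: 61.1
```

step_arm([
  {"dp": [0, 0, -0.005], "yaw": 0, "grip": 0},
  {"dp": [0, 0, 0], "yaw": 0, "grip": 0},
  {"dp": [0, 0, 0], "yaw": 0, "grip": 0},
])

```text
clock: 17.32
position: [0.5018, -0.2613, 0.0813]
ee_rot: [0.0, 0.997, -0.078, 0.001]
contact_force: [-3.3, 3.4, 17.3]
width: 0.0283
gripper_force: 61.7
```

step_arm([
  {"dp": [0, 0, -0.005], "yaw": 0, "grip": 0},
  {"dp": [0, 0, 0], "yaw": 0, "grip": 0},
  {"dp": [0, 0, 0], "yaw": 0, "grip": 0},
])

```text
clock: 17.7
position: [0.5019, -0.2613, 0.0812]
ee_rot: [0.0, 0.997, -0.078, 0.001]
contact_force: [-4.0, 4.5, 22.4]
width: 0.0286
gripper_force: 62.2
```

step_arm([
  {"dp": [-0.002, 0.003, 0], "yaw": 0, "grip": 0},
  {"dp": [0, 0, 0], "yaw": 0, "grip": 0},
  {"dp": [0, 0, 0], "yaw": 0, "grip": 0},
  {"dp": [0, 0, 0], "yaw": 0, "grip": 0},
  {"dp": [0, 0, 0], "yaw": 0, "grip": 0},
])

```text
clock: 18.32
position: [0.5018, -0.2612, 0.0812]
ee_rot: [0.001, 0.997, -0.078, 0.001]
contact_force: [-3.9, 3.6, 20.9]
width: 0.0283
gripper_force: 62.1
```

Run:
```python
from h import *
s=manip.get_state();print({k:np.round(s[k],4) for k in("clock","position","ee_rot","contact_force","moment","qd","width")})
q=s["ee_rot"];print("toolx deg",2*np.degrees(np.arctan2(q[2],q[1])))
sc=cams.get_image("scene");cv2.imwrite("pics/s6.png",sc)
```

```text
{'clock': np.float64(18.325), 'position': array([ 0.5018, -0.2612,  0.0812]), 'ee_rot': array([ 6.00e-04,  9.97e-01, -7.80e-02,  1.50e-03]), 'contact_force': array([-3.9023,  3.6151, 20.9309]), 'moment': array([ 0.4504,  0.6711, -0.2133]), 'qd': array([-0.0018, -0.0004,  0.0002,  0.0028,  0.0008,  0.0011]), 'width': np.float64(0.0283)}
toolx deg -8.94424567881088
```

```bash
python3 -c "
from h import *
print(ticket.sign_off())"
```

```text
the job is handed in; nothing more can be done
None
```

I pushed the reset button in with the stylus (12 N), stood the stylus back in its block, and handed in with the blue-banded barrel still gripped and pressed into the V at about 21 N; no verdict came back, so I don't know how it was judged.

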